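# Try the incubator cover, free its catch if it holds, and hold it open

### The arm

A 7-joint arm with a two-finger parallel gripper is mounted at the origin on a cart in front of the work surface, level with it; the furniture and walls round the work are solid. World frame = base frame: x ahead of the robot, y to its left, z up, the work surface at z = 0. Lengths are in m, angles in rad, forces in N, time in s.
With the tool pointing down it reaches from about 0.4 to 0.75 m from the base axis. Payload 19.5 kg.
Tool frame: the origin (TCP) lies between the finger pads, 19 mm behind the fingertips; this is the grasp point; z points along the fingers, y is the line along which they close (so a half turn about z gives the same grasp; the last joint's range is limited). The gripper opens to 85 mm and grips with 20 to 120 N. Pads are 22 mm wide; open, the fingers measure 114 mm over their backs; the gripper's body (76 mm by 85 mm) begins 54 mm behind the grasp point. The pads swing forward as they close: fully open they stand 13 mm farther back than shut.
Start: joints at [-1.142, 0.707, -0.028, 1.485, 0.022, 0.951, -0.075], TCP at [0.261, 0.512, 0.25] pointing down, gripper open.
Joint ranges: [-2.71, 2.71], [-0.32, 2.16], [-1.57, 1.52], [0, 2.45], [-1.46, 4.6], [0, 2.02], [-2.83, 2.83]. Speed limits (rad/s): [1.89, 1.89, 2.57, 2.57, 3.01, 3.01, 3.01].

### API

Orientations are given as a unit quaternion [x, y, z, w].
In Python, from station import robot gives the robot as it stands. Calls block until the motion is done:
- robot.movep(position, orientation): joint-space move of the TCP to a pose.
- robot.move_straight(position, rotation=None, rate=0.15, guard=None): straight line of the TCP; rotation=None keeps the orientation; rate is the mean speed in m/s. With guard (N) it stops when the force on the tool has changed by that much, and returns True; else False.
- robot.movej(angles): joint-space move.
- robot.command_gripper(opening, strength=None): finger opening in m; strength is the grip in N (None keeps the last); returns when the fingers have stopped.
- robot.sleep(seconds).
- robot.inverse_kinematics(position, orientation): joint angles nearest the present ones, or None.
- robot.state(): the state.
- robot.snapshot(name): name is "scene" or "top" or "wrist"; returns a dict with "img" (400x640x3 uint8, blue, green, red), "z_map" (400x640 float32, m along the optical axis (not along the pixel's ray), 0 where there is no reading), "camera_matrix" (3x3 intrinsics, pixels), "k1" (the pictures are not rectified: a ray, as slopes to the right and down, at radius r is drawn at 1 + k1 r^2 times it, then the intrinsics apply), "camera_from_world" (4x4, takes a point from world to camera coordinates). Camera axes: x right, y up, looking along -z (the intrinsics and any distortion apply to the point x, -y, -z); pixel columns grow to the right and rows downward; lengths in m; the calibration is good to about 2 mm. A picture is of the moment at which its call begins.
A pose or a line that the arm cannot do raises robot.IKError and nothing moves.
- robot.job_done(): hands the job in; it is judged then, once.
Trained networks look in the newest picture that a camera, given by its name, has taken for a name from the list of things; names that differ only in an ending like _2 or _b are one class to them, and where a whole thing is asked for, a point or a joint stands for the part that bears it (a point fixed in the world has none). Each returns a list of dicts, best first, with "score" (0 to 1); they miss things now and then, are a little off and sometimes report something else, mostly with a low value. They report only what shows in the picture. A call takes as long as a camera call.
- robot.spot_in(thing, camera): "at" ([row, column] in pixels, amid what is visible of it).
- robot.mark_of(thing, camera): "at" ([row, column] in pixels: a listed point, or the origin of a listed thing).
The state is a dict: "t": time; "q": joint angles; "qd": joint speeds; "effort": joint torques, N m; "tool_pos": TCP position; "ee_rot": TCP orientation; "force": force on the tool from outside, world axes, zero at the start; "ft_torque": the same for the moment, N m; "finger_gap": finger opening in m; "gripper_force": force on a finger pad.
Only numpy, scipy, OpenCV 4.12 (cv2) and the standard library are available. Lean on these libraries where they do the work, as an engineer would, in place of code of your own. Each camera call takes 0.05 s, during which the arm holds its last target. There are 200 camera calls.

### The job

Hold the dish incubator's cover open so that a colleague can reach the dishes. First try the cover by lifting its handle, before moving the catch; if the catch holds it, do not force it but slide the red-knobbed catch clear, then raise the cover by its handle to at least 50 degrees. It falls shut by itself, so finish still gripping the handle, holding it steadily open, with the bottles beside it left standing and the dishes undisturbed.

Things in the scene. Friction and masses are not known exactly. Their poses are not given: they have to be found in the camera images.
- incubator: White incubator for culture dishes, fixed to the bench, 250 mm deep (x), 200 wide (y), 60 high without cover. Origin on the bench, x to its back, y to its left; front ledge (top at z 36 mm) spans x -150 to -80 mm, the chamber x -85 to 95 mm. Yaw within about 20 degrees. Thin electrode stands, up to 0.37 m high, rise about 0.2 m to its left and right: come to it from above.
- cover_hinge (a joint): Angle (rad) of the grey-framed clear cover, 176 x 194 x 9 mm, hinged along y at the incubator's back at x 88, z 64 mm; 0 is shut (cover top at z 70 mm), the front edge swings up and back, stop at 1.3. It weighs 0.4 to 0.65 kg (2 to 3 N to lift at the handle), has no stay and falls shut. When caught it lifts about 0.04 rad (8 mm at the handle) and then stops dead against the catch.
- grip (a point): Centre of the cover's handle: a round steel bar, diameter 10 mm, 74 mm long along the incubator's y. With the cover shut it lies at x -130, y -45, z 72 mm in the incubator's frame, 42 mm ahead of the cover's front edge, carried by two thin arms 30 mm either side of its centre; the bar may turn between the fingers as the cover swings. Turns with the cover about the hinge (radius 218 mm).
- cover: The cover as a part, with its handle and, on its front edge at y 30 mm, a steel tongue (keeper) 10 mm wide (y) that reaches forward at z 62 to 66 mm under the nose of the catch when that is slid in; origin on the hinge line.
- catch: Steel slide catch on the left half of the front ledge, with a red knob; it slides along the incubator's y and stays where it is left (about 3 N to move). Slid to the right its nose (16 mm wide) hangs over the keeper and catches the cover; at the start it may stand anywhere on its travel, so it may be caught or free. Origin on the bench under it.
- knob (a point): Middle of the catch's red knob, upright, diameter 14 mm, 22 mm high, z 79 to 101 mm, at x -116 mm in the incubator's frame. Its y runs from 30 mm (fully caught) to 56 mm (slid left, fully clear, end stop).
- petri_a: Covered culture dish, diameter 66 mm, 16 mm high, loose on the chamber floor, left; origin under its centre.
- petri_b: The like dish on the right.
- buffer_4: Loose plastic bottle with a red cap, diameter 48 mm, 100 mm high, on the bench left of and before the incubator; origin under its centre.
- buffer_7: The like bottle with a yellow cap.
- buffer_10: The like bottle with a blue cap.

How it is judged:
On the way:
1. the cover is tried by its handle: raised about 1 degree (0.015 rad) with the fingers on the handle and the catch not yet moved (value of joint cover_hinge above 0.015 rad and contact force between the fingers and cover above 0.4 N and distance of knob from where it was at the start of the episode below 0.004 m), for 0.1 s.
At the end, for the whole second after the job is handed in: The cover stands still (under 0.08 rad/s) at 0.82 rad (47 degrees) or more, held by the fingers on its handle (over 0.4 N, the handle's centre within 40 mm of the TCP) through the last second (value of joint cover_hinge above 0.82 rad and velocity of joint cover_hinge between -0.08 and 0.08 rad/s and contact force between the fingers and cover above 0.4 N and distance between the grasp point and grip below 0.04 m); the arm keeps its last pose, push and grip.
It fails at once if the catch is forced: more than 40 N between the cover and the catch (contact force between cover and catch above 40 N).
It fails at once if a bottle is knocked over or shoved more than 40 mm (angle between any of buffer_4, buffer_7, buffer_10's own z axis and vertical above 0.5 rad or distance of any of buffer_4, buffer_7, buffer_10 from where it was at the start of the episode above 0.04 m).
It fails at once if a dish is shifted more than 15 mm (distance of any of petri_a, petri_b from where it was at the start of the episode above 0.015 m).
It also fails if it takes over 64 s, if anything falls off the work surface, if the arm or the gripper's body presses on something with over 40 N, if the wrist force passes 120 N, or if a joint passes its speed limit or range.

## Working session

There is one attempt and no reset: what is moved stays moved. The work goes in short steps, each a Python script; the robot and the scene stay as the last script left them, time stands still between calls to the robot, and variables do not carry over. Pictures are saved under pics/ and viewed, at most 10 in all, crops included, and the job is handed in when it is done.

```bash
mkdir -p pics; ls; cat > h.py <<'E'
import numpy as np, cv2
from station import robot
from scipy.spatial.transform import Rotation as R
def ray(s,at):
    K=np.array(s["camera_matrix"]);T=np.array(s["camera_from_world"])
    d=np.array([(at[1]-K[0,2])/K[0,0],(at[0]-K[1,2])/K[1,1]]);u=d.copy()
    for _ in range(20): u=d/(1+s["k1"]*(u@u))
    Rm=T[:3,:3];c=-Rm.T@T[:3,3];v=Rm.T@np.array([u[0],-u[1],-1.]);return c,v
def depth_pt(s,at):
    c,v=ray(s,at);r,q=int(round(at[0])),int(round(at[1]))
    p=s["z_map"][max(r-1,0):r+2,max(q-1,0):q+2];p=p[p>0]
    return c+v*np.median(p) if p.size else None
def tri(rs):
    A=np.zeros((3,3));b=np.zeros(3)
    for c,v in rs:
        v=v/np.linalg.norm(v);P=np.eye(3)-np.outer(v,v);A+=P;b+=P@c
    return np.linalg.solve(A,b)
def atz(s,at,z):
    c,v=ray(s,at);return c+v*(z-c[2])/v[2]
E
cat > a.py <<'E'
from h import *
np.set_printoptions(precision=4,suppress=True)
S={}
for n in("scene","top"):
    s=S[n]=robot.snapshot(n);cv2.imwrite(f"pics/{n}0.png",s["img"])
    print(n,"cam",ray(s,[200,320])[0],s["k1"])
    for t in("grip","knob","incubator","cover","catch","petri_a","buffer_4","buffer_7","buffer_10"):
        for d in robot.mark_of(t,n)[:2]:
            print(n,t,np.round(d["at"],1),round(d["score"],2),depth_pt(s,d["at"]))
print(robot.state())
E
python3 a.py
```

```text
pics
scene cam [ 0.2874 -0.401   0.6862] -0.08031680469073925
scene grip [256.9 305. ] 0.83 [0.4742 0.007  0.0744]
scene knob [227.  308.8] 0.54 [0.5131 0.0669 0.0813]
scene incubator [248.9 358. ] 0.76 [ 0.5792 -0.0212  0.0683]
scene cover [224.6 403.4] 0.58 [ 0.7056 -0.0057  0.0589]
scene catch [251.1 309.3] 0.72 [0.5009 0.0422 0.0353]
scene buffer_4 [199.9 214.3] 0.81 [0.3696 0.2983 0.022 ]
scene buffer_4 [216.2 230.7] 0.78 [0.3873 0.2239 0.0262]
scene buffer_7 [199.9 214.3] 0.81 [0.3696 0.2983 0.022 ]
scene buffer_7 [216.2 230.7] 0.78 [0.3873 0.2239 0.0262]
scene buffer_10 [199.9 214.3] 0.81 [0.3696 0.2983 0.022 ]
scene buffer_10 [216.2 230.7] 0.78 [0.3873 0.2239 0.0262]
top cam [0.3688 0.1302 1.1732] 0.021096519864782417
top grip [228.2 377. ] 0.95 [ 0.4713 -0.0139  0.0778]
top knob [214.6 343.2] 0.67 [0.5038 0.0744 0.0879]
top incubator [180.6 363.8] 0.85 [0.5982 0.0196 0.0676]
top incubator [258.8 281.2] 0.33 [0.3886 0.2293 0.0918]
top cover [144.3 374.3] 0.81 [ 0.7012 -0.0096  0.0589]
top cover [181.7 366.5] 0.39 [0.5955 0.0123 0.0669]
top catch [217.5 345.5] 0.61 [0.4973 0.0
[... 156 characters left out ...]
.3699 0.3049 0.0812]
top buffer_7 [258.9 282.5] 0.74 [0.3888 0.2275 0.0741]
top buffer_10 [265.9 251.3] 0.86 [0.3699 0.3049 0.0812]
top buffer_10 [258.9 282.5] 0.74 [0.3888 0.2275 0.0741]
{'t': 1.0, 'q': array([-1.1417,  0.7065, -0.0276,  1.4846,  0.022 ,  0.9509, -0.0755]), 'qd': array([-0.0006,  0.001 ,  0.0001,  0.0037,  0.0012,  0.0013, -0.0006]), 'effort': array([  0.002 , -88.2994,   1.2346, -23.6387,   0.017 ,   0.0021,
        -0.    ]), 'tool_pos': array([0.2608, 0.5124, 0.25  ]), 'ee_rot': array([ 0.2333,  0.9724, -0.    , -0.    ]), 'force': array([ 0.4892, -0.5025,  0.2318]), 'ft_torque': array([-0.0198,  0.0131, -0.0192]), 'gripper_force': 0.0, 'finger_gap': 0.08533912153261185}
```

View pictures.

View pics/scene0.png

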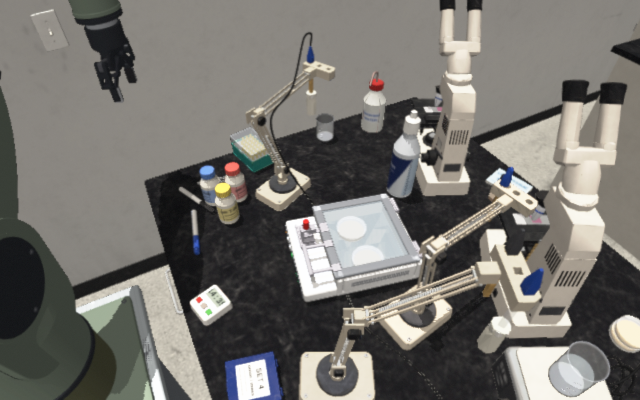

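View pics/top0.png

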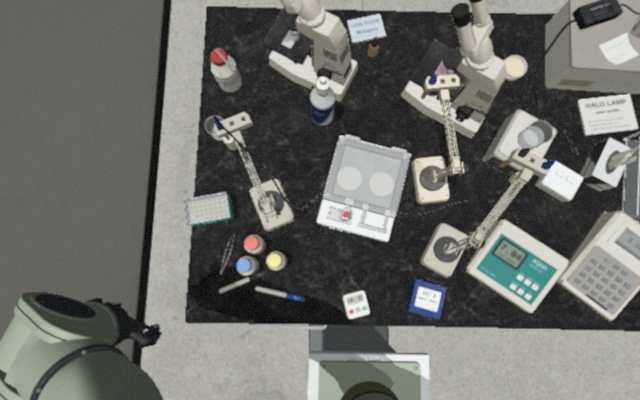

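The scene view shows the incubator with the red knob at about (226,306), the bar just below it, and three bottles at left. The top view has the knob at about (214,346), the bar at about (228,377), and the front edge tilted for a yaw of about -12°. Next are two wrist views.

```bash
cat >> h.py <<'E'
def down(yaw,sg=1):
    y=sg*np.array([np.cos(yaw),np.sin(yaw),0]);z=np.array([0,0,-1.]);x=np.cross(y,z)
    return R.from_matrix(np.c_[x,y,z]).as_quat()
E
cat > b.py <<'E'
from h import *
np.set_printoptions(precision=4,suppress=True)
for sg in(1,-1): print(sg,robot.inverse_kinematics([0.47,0,0.3],down(-.21,sg)))
q=min((robot.inverse_kinematics([0.47,0,0.3],down(-.21,sg))[6].__abs__(),sg) for sg in(1,-1))
sg=q[1];print(sg)
p=robot.state()["tool_pos"];robot.move_straight([p[0],p[1],.36],rate=.25)
robot.movep([0.44,0.03,0.34],down(-.21,sg))
rays={}
for i,pos in enumerate([[.44,.03,.34],[.44,-.05,.30],[.40,0,.30]]):
    if i: robot.move_straight(pos,rate=.2)
    robot.sleep(.2);s=robot.snapshot("wrist");cv2.imwrite(f"pics/w{i}.png",s["img"])
    for t in("grip","knob","incubator","cover","catch"):
        for d in robot.mark_of(t,"wrist")[:2]:
            print(i,t,np.round(d["at"],1),round(d["score"],2),depth_pt(s,d["at"]))
            rays.setdefault(t,[]).append(ray(s,d["at"]))
    print(ray(s,[200,320])[0])
for t in rays: print(t,tri(rays[t]))
print(robot.state()["t"],robot.state()["q"])
E
python3 b.py
```

```text
1 [-0.2367  0.5025  0.2823  1.7712 -0.1732  0.8922 -0.0884]
-1 [ 0.3149  0.5416 -0.652   1.7546  0.3869  0.9771  2.4431]
1
0 grip [179.8 353.6] 0.59 [0.4775 0.0023 0.0745]
0 grip [123.8 365.2] 0.2 [0.503  0.0762 0.0991]
0 knob [126.6 368.4] 0.59 [0.5062 0.0721 0.1004]
0 incubator [147.7 428.7] 0.85 [0.5885 0.0239 0.0669]
0 cover [152.5 502.5] 0.73 [ 0.6886 -0.0033  0.0699]
0 catch [122.6 363.7] 0.79 [0.5026 0.0774 0.0896]
[0.4552 0.102  0.4633]
1 grip [125.2 341.7] 0.58 [0.4734 0.002  0.0765]
1 knob [ 54.3 361. ] 0.75 [0.5054 0.0698 0.1009]
1 knob [ 70.1 359.9] 0.44 [0.5094 0.0605 0.0465]
1 incubator [ 94.5 433.3] 0.9 [0.5875 0.0141 0.0674]
1 cover [ 92.1 520.4] 0.86 [ 0.6892 -0.0038  0.0702]
1 catch [ 68.6 355.8] 0.97 [0.5048 0.0632 0.0469]
[0.4552 0.0223 0.4237]
2 grip [156.2 381.2] 0.83 [0.4739 0.004  0.0758]
2 knob [ 94.8 402. ] 0.85 [0.5019 0.0698 0.1006]
2 incubator [124.7 463.2] 0.82 [0.5798 0.0198 0.0676]
2 cover [129.1 555.7] 0.74 [ 0.6925 -0.0087  0.0692]
2 catch [ 93.3 389.7] 0.92 [0.4944 0.0742 0.0775]
[0.4155 0.071  0.4233]
grip [0.4662 0.0441 0.2373]
knob [0.5096 0.068  0.0679]
incubator [0.6086 0.012  0.0075]
cover [ 0.6838 -0.0035  0.0789]
catch [ 0.515   0.0719 -0.0162]
6.025 [-0.3232  0.4051  0.3728  1.984  -0.2038  0.7881 -0.0436]
```

```bash
python3 -c "
import cv2
i=cv2.imread('pics/w2.png');cv2.imwrite('pics/w2c.png',cv2.resize(i[40:265,300:600],None,fx=2.6,fy=2.6,interpolation=cv2.INTER_CUBIC))"
```

```text
(no output)
```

View pics/w2c.png

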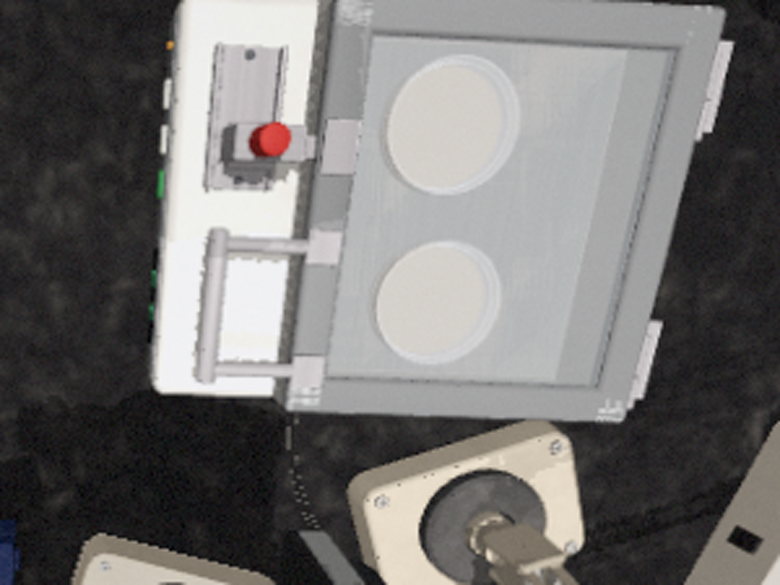

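The wrist view shows the bar from px (row 129, col 383.5) to (186, 379), the knob top at (93.5, 404), and the catch apparently right of mid-travel, nose over the keeper. Next I compute the frame.

```bash
cat > c.py <<'E'
from h import *
np.set_printoptions(precision=4,suppress=True)
s=robot.snapshot("wrist")
a,b=[atz(s,p,.075) for p in([129.2,383.5],[186.2,379.2])]
d=a-b;print("bar",a,b,(a+b)/2,np.linalg.norm(d[:2]),"yaw",np.arctan2(-d[0],d[1]))
print("knob",atz(s,[93.5,403.8],.101))
# cover frame front-edge/incubator orientation from depth: points at z 0.064..0.076
K=s["camera_matrix"];pts=[]
for r in range(40,240,2):
    for c in range(300,600,2):
        z=s["z_map"][r,c]
        if z>0:
            u=ray(s,[r,c]);p=u[0]+u[1]*z
            if .066<p[2]<.073:pts.append(p)
pts=np.array(pts,np.float32);m=cv2.minAreaRect(pts[:,:2]);print(m,len(pts))
# triangulation of bar: this wrist view, w-views via marks
rs=[(ray(s,[156.2,381.2]))]
robot.move_straight([.44,-.05,.30],rate=.2);robot.sleep(.2)
s2=robot.snapshot("wrist");g=robot.mark_of("grip","wrist")[0]
k=robot.mark_of("knob","wrist")[0];print(g,k)
print("tri grip",tri([ray(s,[157.7,381.3]),ray(s2,g["at"])]),"knob(mid)",tri([ray(s,[94.8,402.]),ray(s2,k["at"])]))
E
python3 c.py
```

```text
bar [0.4814 0.0359 0.075 ] [ 0.4654 -0.0329  0.075 ] [0.4734 0.0015 0.075 ] 0.07065197517527771 yaw -0.22832706450123946
knob [0.5036 0.0712 0.101 ]Traceback (most recent call last):
  File "c.py", line 15, in <module>
    pts=np.array(pts,np.float32);m=cv2.minAreaRect(pts[:,:2]);print(m,len(pts))
                                   ~~~~~~~~~~~~~~~^^^^^^^^^^^
cv2.error: OpenCV(4.12.0) /io/opencv/modules/imgproc/src/convhull.cpp:143: error: (-215:Assertion failed) total >= 0 && (depth == CV_32F || depth == CV_32S) in function 'convexHull'
```

```bash
sed -i 's/minAreaRect(pts\[:,:2\])/minAreaRect(pts[:,:2].copy())/' c.py; python3 c.py
```

```text
bar [0.4814 0.0359 0.075 ] [ 0.4654 -0.0329  0.075 ] [0.4734 0.0015 0.075 ] 0.07065438536516239 yaw -0.22823741512352638
knob [0.5036 0.0713 0.101 ]
((0.5903059840202332, 0.018407709896564484), (0.19393929839134216, 0.22628720104694366), 75.88227081298828) 5622
{'at': [122.5, 346.0], 'score': 0.74} {'at': [53.0, 361.2], 'score': 0.77}
tri grip [0.4773 0.0018 0.0648] knob(mid) [0.5055 0.0712 0.0914]
```

```bash
cat >> h.py <<'E'
YAW=-.237; X=np.array([np.cos(YAW),np.sin(YAW),0]);Y=np.array([-X[1],X[0],0]);Z=np.array([0,0,1.])
G=np.array([.4737,.0018,.072]); KN=np.array([.5045,.0712,.090]); Q=down(YAW)
def st(l=""):
    s=robot.state();print(l,round(s["t"],2),"pos",s["tool_pos"],"F",s["force"],"M",s["ft_torque"],"gap",round(s["finger_gap"],4),"gf",round(s["gripper_force"],1));return s
np.set_printoptions(precision=4,suppress=True)
E
cat > d.py <<'E'
from h import *
robot.command_gripper(.036,20)
robot.move_straight(G+.12*Z,Q,rate=.2)
print("hit",robot.move_straight(G,rate=.08,guard=8));st("down")
robot.command_gripper(0.0,30);s=st("closed")
s=robot.snapshot("wrist");cv2.imwrite("pics/g.png",s["img"][:,100:])
p=robot.state()["tool_pos"]
for dz in(.004,.006,.013):
    h=robot.move_straight(p+dz*Z,rate=.015,guard=11);robot.sleep(.15);st(f"lift {dz} {h}")
    if h:break
E
python3 d.py
```

```text
hit False
down 9.9 pos [0.4738 0.0018 0.0723] F [-0.3568  0.4715  0.4821] M [ 0.01    0.0353 -0.0065] gap 0.0358 gf 0.0
closed 10.25 pos [0.4745 0.0017 0.0723] F [ 6.4656 -0.7273  2.412 ] M [-0.2358 -1.1301 -0.0741] gap 0.0088 gf 29.4
lift 0.004 False 10.88 pos [0.4746 0.0016 0.0762] F [ 5.1337 -0.7157 -2.7364] M [-0.1211 -1.0493 -0.0822] gap 0.0086 gf 29.2
lift 0.006 False 11.32 pos [0.4747 0.0016 0.0782] F [ 5.7335 -1.0982 -1.8064] M [-0.1997 -1.1666 -0.0954] gap 0.0086 gf 29.2
lift 0.013 True 11.78 pos [0.475  0.0015 0.0804] F [ 0.6166 -0.848  -3.8835] M [-0.051  -0.2563 -0.0638] gap 0.0089 gf 30.9
```

View pics/g.png

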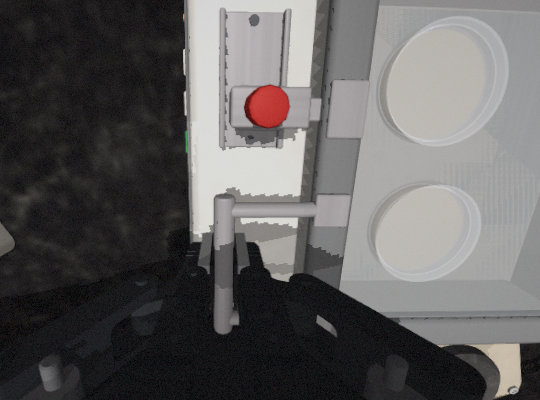

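The bar is gripped. The cover lifted about 8 mm and then stopped on the catch, so it is caught, with the knob fully right at about y 30 mm. I'll set the cover down and slide the catch.

```bash
cat > e.py <<'E'
from h import *
p=robot.state()["tool_pos"].copy();p[2]=.0725
robot.move_straight(p,rate=.04);st("set down")
robot.command_gripper(.036,30)
robot.move_straight(p+.08*Z,rate=.12)
k=KN.copy();k[2]=.102
robot.move_straight(k+.05*Z,Q,rate=.15)
print(robot.move_straight(k,rate=.06,guard=8));st("at knob")
robot.command_gripper(0,30);st("gripped")
h=robot.move_straight(k+.028*Y,rate=.04,guard=14);s=st(f"slid {h}");print("dist",(s["tool_pos"]-k)@Y)
robot.command_gripper(.036,30);robot.move_straight(s["tool_pos"]+.08*Z,rate=.12)
robot.move_straight(G+.12*Z,rate=.15)
s=robot.snapshot("wrist");cv2.imwrite("pics/k.png",s["img"])
d=robot.mark_of("knob","wrist")[0];w=atz(s,d["at"],.09);print(d,"knob y",(w-G)@Y*1000-45)
E
python3 e.py
```

```text
set down 12.12 pos [0.4746 0.0016 0.0722] F [-1.2208  1.0708  4.661 ] M [ 0.0994  0.4153 -0.0439] gap 0.0086 gf 32.0
False
at knob 14.96 pos [0.5046 0.0712 0.1023] F [-0.1774 -0.0027 -0.6214] M [0.0174 0.0195 0.0092] gap 0.036 gf 0.0
gripped 15.28 pos [0.506  0.0709 0.1025] F [ 6.2746 -2.2892  1.0958] M [-0.3877 -1.5181  0.0216] gap 0.013 gf 29.5
slid True 15.97 pos [0.5125 0.0959 0.1025] F [ 0.7945 -3.8901  6.17  ] M [-0.9592 -0.0705  0.0216] gap 0.0123 gf 30.0
dist 0.025933777148465894
{'at': [71.9, 343.0], 'score': 0.97} knob y 56.50580007669191
```

View pics/k.png

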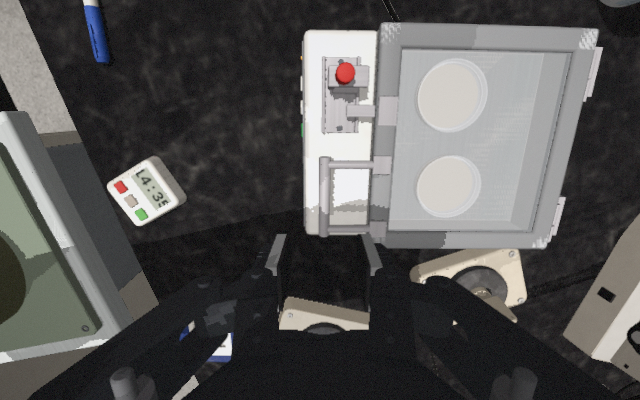

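The knob is at (73,345), fully clear, with the keeper exposed at (112,360). Next: grip the bar and raise it along the arc.

```bash
cat > f.py <<'E'
from h import *
print(robot.move_straight(G,rate=.1,guard=8))
robot.command_gripper(0,40);s=st("closed");P0=s["tool_pos"].copy()
H=P0+.218*X-.008*Z
def arc(t): 
    a,b=-.218,.008
    return H+(a*np.cos(t)+b*np.sin(t))*X+(-a*np.sin(t)+b*np.cos(t))*Z
print([robot.inverse_kinematics(arc(t),Q) is not None for t in(.3,.6,.9,1.02)])
for i,t in enumerate(np.linspace(.085,1.02,12)):
    h=robot.move_straight(arc(t),Q,rate=.08,guard=20)
    if i%3==2 or h: st(f"{t:.2f} {h}")
    if h:break
robot.sleep(.5);st("end")
for n in("wrist","scene"):
    s=robot.snapshot(n);cv2.imwrite(f"pics/end_{n}.png",s["img"])
    print(n,[(d,depth_pt(s,d["at"])) for d in robot.mark_of("grip",n)[:1]])
E
python3 f.py
```

```text
False
closed 19.78 pos [0.4745 0.0017 0.0724] F [ 5.1097 -1.9931  3.6392] M [-0.1767 -1.1145 -0.0974] gap 0.0086 gf 39.1
[True, True, True, True]
0.26 False 20.93 pos [ 0.4829 -0.0004  0.1267] F [-2.1617 -1.3908 -2.0661] M [-0.3284  0.5061 -0.1109] gap 0.0085 gf 39.0
0.51 False 22.08 pos [ 0.504  -0.0057  0.1776] F [-11.208   -0.111    4.0221] M [-0.1963  2.5697 -0.1143] gap 0.0086 gf 39.2
0.77 False 23.23 pos [ 0.5362 -0.0137  0.2212] F [-27.3333   0.9072  22.9286] M [ 0.1829  5.9764 -0.0694] gap 0.0085 gf 40.7
1.02 False 24.38 pos [ 0.5815 -0.025   0.2555] F [-17.3955  -2.067   26.9204] M [-0.5291  3.5164 -0.1479] gap 0.0083 gf 42.4
end 24.88 pos [ 0.5814 -0.025   0.2554] F [-17.4392  -2.8803  27.0447] M [-0.5882  3.4231 -0.0979] gap 0.0083 gf 42.3
wrist [({'at': [264.1, 326.3], 'score': 0.57}, array([ 0.5833, -0.023 ,  0.2573]))]
scene [({'at': [180.9, 368.8], 'score': 0.84}, array([ 0.5752, -0.0329,  0.2649]))]
```

View pics/end_scene.png

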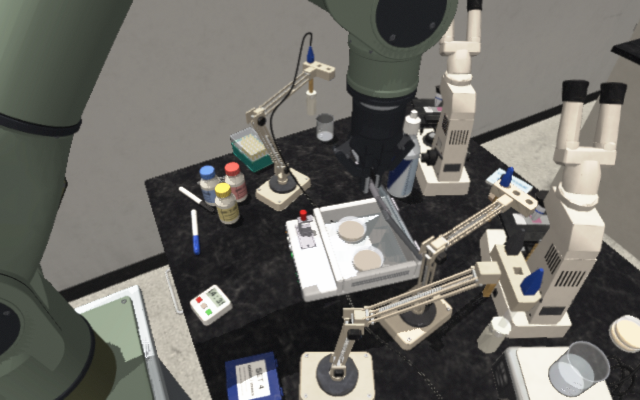

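View pics/end_wrist.png

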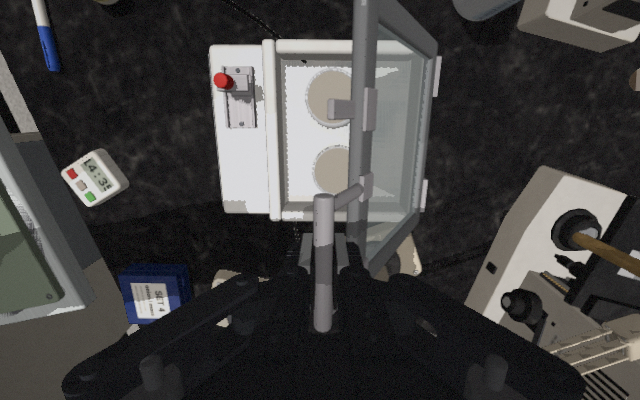

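The cover is open at about 58°, the bottles are standing and the dishes are unmoved. The wrist force is purely radial, about 32 N, because my arc was slightly too tight. I'll relieve it and then hand in.

```bash
cat > r.py <<'E'
from h import *
t=1.02;o=-np.cos(t)*X+np.sin(t)*Z
p=robot.state()["tool_pos"].copy()
for i in range(1,6):
    robot.move_straight(p+.001*i*o,rate=.01);robot.sleep(.2);s=st(i);f=s["force"]@o
    if f<10:break
robot.sleep(1);s=st("final")
s=robot.snapshot("wrist");d=robot.mark_of("grip","wrist")[:1];print([depth_pt(s,x["at"]) for x in d])
E
python3 r.py
```

```text
1 25.68 pos [ 0.5812 -0.0249  0.2558] F [  5.3486  -2.1484 -11.2329] M [-0.5859 -1.1357 -0.1427] gap 0.0085 gf 39.3
final 26.68 pos [ 0.5812 -0.025   0.2558] F [  5.3416  -2.5573 -10.6483] M [-0.6319 -1.1277 -0.1429] gap 0.0082 gf 39.3
[array([ 0.5826, -0.0213,  0.2572])]
```

Force is now about 12 N and steady, with the bar still between the pads at an angle of about 1.0 rad. Handing in.

```bash
python3 -c "
from h import *
print(robot.job_done());st()"
```

```text
the job is handed in; nothing more can be done
None
the job is handed in; nothing more can be done
```

The job is handed in, with no verdict returned: I tried the cover by its handle, found it caught, slid the catch clear, and raised the cover to about 58°, where the gripper still holds it steady; the last pictures showed the bottles standing and the dishes apparently in place.

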